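# Feel along the sawn acrylic edge and keep the fingertips at the stub

## Robot

A 7-joint arm with a two-finger parallel gripper is mounted at the origin on the work surface. World frame = base frame: x ahead of the robot, y to its left, z up, the work surface at z = 0. Lengths are in m, angles in degrees, forces in N, time in s.
With the tool pointing down it reaches from about 0.425 to 0.875 m from the base axis. Payload 9.9 kg.
Tool frame: the origin (TCP) lies between the finger pads; the fingertips stand 11 mm ahead of it and the grasp point (between the pads) lies 8 mm behind it; z points along the fingers, y is the line along which they close (so a half turn about z gives the same grasp; the last joint's range is limited). The gripper opens to 85 mm and grips with 20 to 120 N. Pads are 22 mm wide; open, the fingers measure 114 mm over their backs; the gripper's body (76 mm by 85 mm) begins 54 mm behind the grasp point. The pads swing forward as they close: fully open they stand 13 mm farther back than shut.
Start: joints at [-81.234, 32.985, 1.427, 82.34, -0.859, 64.687, -3.237], TCP at [0.158, 0.656, 0.242] pointing down, gripper open.
Joint ranges: [-157.87, 157.87], [-19.46, 123.44], [-87.15, 90], [11.01, 140.99], [-62.26, 242.26], [9.8, 113.94], [-161.44, 161.44]. Speed limits (degrees/s): [127.2, 127.2, 172.46, 172.46, 180, 180, 180].

## Interface

Orientations are given as a 3x3 rotation matrix whose columns are the frame's x, y, z axes.
In Python, from plant import ctrl gives the robot as it stands.
- The arm moves only by the shell command python3 -m inch 'ROWS'. ROWS is JSON, a list that holds one entry, the list of rows, each a list of 7 numbers: the turn, a rotation vector about the world's x, y, z as a fraction of full scale, then the shift along the world's x, y, z as a fraction of full scale, then the opening, from 0 (shut) to 1 (fully open). A call has 1 to 8 rows; each row is the pose to reach, as a shift and turn from the pose commanded when the call began; what a row does not reach only later rows make up. Full scale, the value 1, is 30 cm for a shift and 60 degrees for a turn. A row lasts 1/8 s, in which the tool goes at most 62.5 mm and 10.7 degrees, less where a joint would pass 70% of its speed; a pose out of reach is approached as far as the arm can. A call with a number of a shift or a turn outside -1 to 1 is refused whole. A call with a gripper value outside its range is refused whole. The fingers move at their own pace and stop on an object; the grip force is fixed at half the most. Time passes only in rows, so rows that repeat a pose let the fingers close. It gives the time, the measured TCP pose, the force, the opening and the grip force at its end, in the units of the state.
- ctrl.observe(): the state, without advancing time (a new reading comes with each control period).
- ctrl.capture(name): name is "scene" or "top" or "wrist"; returns a dict with "frame" (420x560x3 uint8, red, green, blue), "fx", "fy", "cx", "cy" (pixels), "extrinsics" (4x4, takes a point from camera to world coordinates); the wrist camera has in their place "mount" (4x4, takes a point from camera to tool coordinates, whose origin is the TCP and whose axes are the flange's). Camera axes: x right, y down, z forward; pixel columns grow to the right and rows downward; lengths in m; the calibration is good to about 2 mm. A picture is of the moment at which its call begins: read the wrist's pose just before it. There is no depth.
- ctrl.finish_job(): hands the job in; it is judged then, once.
The state is a dict: "clock": time; "joint_pos": joint angles; "qvel": joint speeds; "tau": joint torques, N m; "tool_pos": TCP position; "tool_rot": TCP orientation; "wrist_force": force on the tool from outside, world axes, zero at the start; "wrist_torque": the same for the moment, N m; "grip_width": opening from 0.0 (shut) to 1.0 (fully open); "finger_force": force on a finger pad.
Only numpy, scipy, OpenCV 4.12 (cv2) and the standard library are available. Lean on these libraries where they do the work, as an engineer would, in place of code of your own. Each camera call takes 0.05 s, during which the arm holds its last target. There are 200 camera calls.

## Task

Feel along the freshly sawn edge of the acrylic sheet with the gripper shut: lay the fingertips lightly against the edge at the free end of its long straight run, run them along it in one go without leaving the edge, round the blunt corner and along the short run, until they come up against the little stub the saw left sticking out. Stop there and finish with the fingertips still resting against the near side of the stub, so that I can see what has to be filed off. Only touch: do not push the sheet out of place, lift it, or disturb the steel block on it or the things lying around.

Things in the scene. Friction and masses are not known exactly. Their poses are not given: they have to be found in the camera images.
- sheet: Loose blue acrylic sheet, 10 mm thick, 0.7 kg, level on two timbers. Origin: in its underside, z up. Outline in its own x, y, mm: (-110,-160) (110,-160) (110,20) (24,143) (-110,143). Sawn edge: the long run (110,-160) to (110,20), facing away from the robot, then the short run (110,20) to (24,143). With the block's weight it slides only under a sideways push of about 13 to 20 N.
- timbers: Two fixed squared timbers 70 mm high, side by side under the sheet. Origin: on the bench under the sheet's origin, to a few mm. The sawn edge overhangs them by 35 mm or more, so shut fingers can point straight down beside it and reach below it.
- long_run_start (a point): The free end of the long run, where the tracing begins: on the upright sawn face at half thickness, in sheet coordinates (110,-160,5) mm. Axes as the sheet's: x straight out of the long run, +y along it towards the corner.
- corner (a point): The blunt corner (145 degrees inside) between the sawn runs, on the face at half thickness, in sheet coordinates (110,20,5) mm. Its axes are turned 35 degrees from the sheet's: x points straight out of the short run, +y along the short run away from the corner, z up.
- stub: Rigid stub of uncut acrylic, part of the sheet, sticking 14 mm out of the short run, 12 mm long along the edge, 10 mm high; its middle 65 to 110 mm from the corner, varying. Origin: on the short run's face line, at the stub's middle, level with the sheet's underside; x out of the edge, +y along the short run away from the corner. Come up against its -y side, 6 mm from the origin.
- steel_block: Plain steel block 60 x 90 x 50 mm, 2.1 kg, loose, lying on the back half of the sheet as a weight. Origin: centre of its underside. To be left alone.
- file: Flat file with a round wooden handle, 330 mm long, loose on the bench to the right of the work. Origin: on the bench under the middle of its length; x along it towards the blade's tip. To be left alone.
- tape_roll: Roll of tape lying flat, 90 mm across, 25 mm high, loose on the bench to the left. Origin: centre of its underside. To be left alone.
- bottle: Green plastic bottle with a red cap, 64 mm across, 190 mm tall, standing loose on the bench to the left. Origin: centre of its underside. To be left alone.

How it is judged (in metres and radians):
On the way, in this order (a step that is already met when the one before it is completed fails the run):
1. the fingertips touch the long run within 40 mm of its free end (y of the grasp point in the frame of sheet between -0.18 and -0.12 m and x of the grasp point in the frame of sheet between 0.098 and 0.155 m and z of the grasp point in the frame of sheet below 0.038 m and contact force between the fingers and sheet above 0.2 N).
2. the fingertips are on the long run's second quarter, still touching the edge (y of the grasp point in the frame of sheet between -0.108 and -0.082 m and x of the grasp point in the frame of sheet between 0.098 and 0.155 m and z of the grasp point in the frame of sheet below 0.038 m and contact force between the fingers and sheet above 0.2 N).
3. the fingertips are on the long run's third quarter, still touching the edge (y of the grasp point in the frame of sheet between -0.068 and -0.042 m and x of the grasp point in the frame of sheet between 0.098 and 0.155 m and z of the grasp point in the frame of sheet below 0.038 m and contact force between the fingers and sheet above 0.2 N).
4. the fingertips are on the long run's last quarter, still touching the edge (y of the grasp point in the frame of sheet between -0.028 and -0.002 m and x of the grasp point in the frame of sheet between 0.098 and 0.155 m and z of the grasp point in the frame of sheet below 0.038 m and contact force between the fingers and sheet above 0.2 N).
5. the fingertips have gone round the corner and touch the short run just past it (y of the grasp point in the frame of corner between 0.01 and 0.035 m and x of the grasp point in the frame of corner between -0.012 and 0.045 m and z of the grasp point in the frame of corner below 0.033 m and contact force between the fingers and sheet above 0.2 N).
At the end, for the whole second after the job is handed in: At the end the fingertips still touch the stub (more than 0.2 N) on its side towards the corner, beside the edge, and the sheet is at rest with both ends of its long run within 15 mm of where they lay, with the steel block still on it (contact force between the fingers and stub above 0.2 N and y of the grasp point in the frame of stub between -0.045 and -0.003 m and x of the grasp point in the frame of stub between -0.012 and 0.045 m and z of the grasp point in the frame of stub below 0.038 m and distance of each of long_run_start, corner from where it was at the start of the episode below 0.015 m and linear speed of sheet below 0.01 m/s and distance of steel_block from where it was at the start of the episode below 0.03 m); the arm keeps its last pose, push and grip.
It fails at once if either end of the long run is pushed more than 15 mm out of place, or the sheet is tipped or lifted (distance of any of long_run_start, corner from where it was at the start of the episode above 0.015 m or angle between sheet's own z axis and vertical above 0.06 rad).
It fails at once if the fingertips press on the sheet with more than 25 N (contact force between the fingers and sheet above 25 N).
It fails at once if part-way along the long run, or just past the corner, the fingertips are lifted about 15 mm clear above the edge or drawn more than about 40 mm away from it ((y of the grasp point in the frame of sheet between -0.11 and 0 m and x of the grasp point in the frame of sheet between 0.09 and 0.17 m and z of the grasp point in the frame of sheet between 0.042 and 0.058 m) or (y of the grasp point in the frame of sheet between -0.11 and 0 m and x of the grasp point in the frame of sheet between 0.165 and 0.185 m and z of the grasp point in the frame of sheet below 0.042 m) or (y of the grasp point in the frame of corner between 0 and 0.03 m and x of the grasp point in the frame of corner between -0.02 and 0.06 m and z of the grasp point in the frame of corner between 0.037 and 0.053 m) or (y of the grasp point in the frame of corner between 0 and 0.03 m and x of the grasp point in the frame of corner between 0.055 and 0.075 m and z of the grasp point in the frame of corner below 0.037 m)).
It fails at once if the steel block is shifted more than 30 mm (distance of steel_block from where it was at the start of the episode above 0.03 m).
It fails at once if the file, the tape roll or the bottle is pushed more than 20 mm away or picked up (distance of any of file, tape_roll, bottle from where it was at the start of the episode above 0.02 m).
It also fails if it takes over 64 s, if anything falls off the work surface, if the arm or the gripper's body presses on something with over 40 N, if the wrist force passes 120 N, or if a joint passes its speed limit or range.

## Working session

There is one attempt and no reset: what is moved stays moved. The work goes in short steps, Python scripts to look and compute and a shell command to move; the robot and the scene stay as the last step left them, time stands still between calls to the robot, and variables do not carry over. Pictures are saved under pics/ and viewed, at most 10 in all, crops included, and the job is handed in when it is done.

```bash
mkdir -p pics; ls; python3 - <<'E'
from plant import ctrl
import cv2,json,numpy as np
s=ctrl.observe();print({k:np.round(v,3).tolist() for k,v in s.items()})
for n in("scene","top"):
    c=ctrl.capture(n);cv2.imwrite(f"pics/{n}1.png",c["frame"][:,:,::-1])
    print(n,c["fx"],c["cx"],c["cy"],np.round(c["extrinsics"],4).tolist())
E
```

```text
pics
{'clock': 0.0, 'joint_pos': [-81.234, 33.033, 1.424, 82.388, -0.86, 64.686, -3.238], 'qvel': [-0.044, 0.082, -0.043, -0.03, 0.085, 0.159, 0.056], 'tau': [-0.0, -76.577, 2.25, -28.596, 0.015, 0.013, 0.0], 'tool_pos': [0.158, 0.656, 0.241], 'tool_rot': [[-0.972, 0.235, -0.0], [0.235, 0.972, -0.002], [-0.0, -0.002, -1.0]], 'wrist_force': [0.392, 0.428, 0.356], 'wrist_torque': [0.024, 0.013, 0.027], 'finger_force': 0.0, 'grip_width': 1.0}
scene 400.70478399710066 276.4712186322421 210.49127217904567 [[-0.0546, 0.6485, -0.7592, 1.2399], [0.9985, 0.0413, -0.0364, 0.0511], [0.0077, -0.7601, -0.6498, 0.6921], [0.0, 0.0, 0.0, 1.0]]
top 528.5861316262159 286.6029432472227 208.59947950129148 [[0.0036, -0.9964, 0.0852, 0.3983], [-1.0, -0.0034, 0.0022, 0.0136], [-0.0019, -0.0852, -0.9964, 1.3454], [0.0, 0.0, 0.0, 1.0]]
```

View pics/scene1.png

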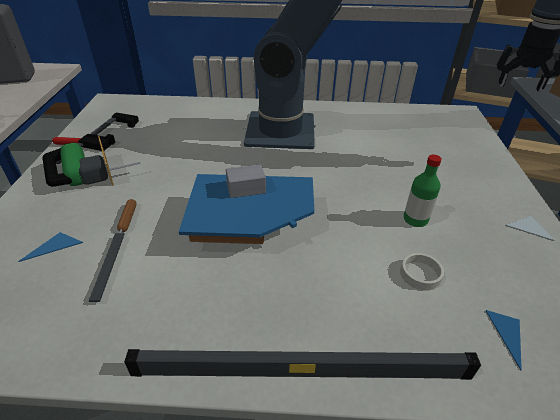

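View pics/top1.png

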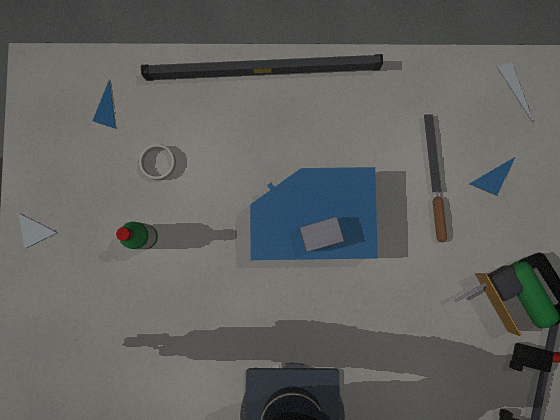

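The scene view shows the sheet in the middle, with its stub at about (293,224). In the top view the sheet's free end is at about (375,167), the corner at (300,168) and the stub at (269,186). The bottle (135,235) and tape (157,162) are on the left, and the file is on the right. Next I'll fit the outline.

```bash
cat > fit.py <<'E'
import cv2,numpy as np
from scipy.optimize import least_squares,minimize
from plant import ctrl
def fit(verbose=True):
    c=ctrl.capture("top");im=c["frame"];E=c["extrinsics"]
    hsv=cv2.cvtColor(im,cv2.COLOR_RGB2HSV)
    m=((hsv[...,0]>95)&(hsv[...,0]<120)&(hsv[...,1]>120)).astype(np.uint8)
    cs,_=cv2.findContours(m,cv2.RETR_EXTERNAL,cv2.CHAIN_APPROX_NONE)
    k=max(cs,key=cv2.contourArea);M=np.zeros_like(m);cv2.drawContours(M,[k],-1,1,-1)
    S=8
    def world2px(P):
        q=(np.asarray(P)-E[:3,3])@E[:3,:3]
        return q[:,:2]/q[:,2:]*[c["fx"],c["fy"]]+[c["cx"],c["cy"]]
    def outline(p):
        x,y,t,s=p;d=np.array([-86,123])/np.hypot(86,123);n=np.array([d[1],-d[0]]);b=np.array([110,20])
        P=np.array([(-110,-160),(110,-160),(110,20),b+d*(s-6),b+d*(s-6)+n*14,b+d*(s+6)+n*14,b+d*(s+6),(24,143),(-110,143)])/1000
        R=np.array([[np.cos(t),-np.sin(t)],[np.sin(t),np.cos(t)]])
        return P@R.T+[x,y]
    Mb=M.astype(float)
    def cost(p):
        W=outline(p);A=np.zeros((420*4,560*4),np.uint8)
        for z in(.07,.08):
            px=world2px(np.c_[W,np.full(len(W),z)])
            cv2.fillPoly(A,[np.round((px*4+1.5)*16).astype(np.int32)],255,shift=4)
        A=cv2.resize(A,(560,420),interpolation=cv2.INTER_AREA)/255
        return np.abs(A-Mb).sum()
    best=min((minimize(cost,[*x0,s],method="Nelder-Mead",options=dict(initial_simplex=np.array([[*x0,s]]+[[*(np.array([*x0,s])+v)] for v in np.diag([.02,.02,.1,10])]),xatol=1e-5,fatol=.01,maxiter=600)) for x0 in [(.48,-.03,0)] for s in(70,85,100)),key=lambda r:r.fun)
    return best.x,best.fun,outline(best.x),c
if __name__=="__main__":
    p,f,W,c=fit();print(p,np.degrees(p[2]),f);print(np.round(W,4).tolist())
E
python3 fit.py
```

```text
[ 4.95880812e-01 -3.86568362e-02  1.78318416e-02  8.37389736e+01] 1.0216892665053698 162.62745098039215
[[0.3888, -0.2006], [0.6087, -0.1967], [0.6055, -0.0167], [0.5598, 0.0462], [0.5712, 0.0544], [0.5641, 0.0641], [0.5528, 0.0559], [0.5173, 0.1047], [0.3833, 0.1024]]
```

```bash
python3 -m inch '[[[0,0,0.15,0,0,0.2,0],[0,0,0.3,0.08,-0.14,0.2,0],[0,0,0.45,0.16,-0.28,0.2,0],[0,0,0.6,0.25,-0.42,0.2,0],[0,0,0.75,0.33,-0.56,0.2,0],[0,0,0.827,0.42,-0.70,0.2,0],[0,0,0.827,0.5,-0.84,0.2,0],[0,0,0.827,0.59,-0.98,0.2,0]]]'
```

```text
clock: 1.15
tool_pos: [0.3359, 0.3606, 0.3023]
tool_rot: [[-0.808, -0.589, -0.0], [-0.589, 0.808, -0.0], [0.0, -0.0, -1.0]]
wrist_force: [0.6, -0.1, 0.4]
grip_width: 0.001
finger_force: 0.0
```

```bash
python3 -m inch '[[[0,0,0,0.08,-0.14,0,0],[0,0,0,0.16,-0.28,0,0],[0,0,0,0.25,-0.42,0,0],[0,0,0,0.33,-0.56,0,0],[0,0,0,0.42,-0.70,0,0],[0,0,0,0.5,-0.84,0,0],[0,0,0,0.59,-0.98,0,0]]]' && python3 -m inch '[[[0,0,0,0.11,-0.14,0,0],[0,0,0,0.22,-0.28,0,0],[0,0,0,0.33,-0.42,0,0],[0,0,0,0.42,-0.56,0,0],[0,0,0,0.47,-0.70,0,0],[0,0,0,0.488,-0.84,0,0],[0,0,0,0.488,-0.84,0,0],[0,0,0,0.488,-0.84,0,0]]]'
```

```text
clock: 2.02
tool_pos: [0.5128, 0.0668, 0.3023]
tool_rot: [[-0.808, -0.589, -0.0], [-0.589, 0.808, 0.0], [0.0, 0.0, -1.0]]
wrist_force: [0.9, -0.3, 0.2]
grip_width: 0.003
finger_force: 0.0
clock: 3.02
tool_pos: [0.6587, -0.1832, 0.3019]
tool_rot: [[-0.808, -0.589, -0.001], [-0.589, 0.808, 0.001], [-0.0, 0.001, -1.0]]
wrist_force: [0.1, 0.7, -0.2]
grip_width: 0.002
finger_force: 0.0
```

```bash
python3 - <<'E'
from plant import ctrl
import numpy as np
s=ctrl.observe();print({k:np.round(s[k],4).tolist() for k in("clock","tool_pos","tool_rot","wrist_force","joint_pos")})
E
```

```text
{'clock': 3.025, 'tool_pos': [0.6587, -0.1832, 0.3019], 'tool_rot': [[-0.8084, -0.5886, -0.0005], [-0.5886, 0.8084, 0.0009], [-0.0001, 0.0011, -1.0]], 'wrist_force': [0.0685, 0.7422, -0.1591], 'joint_pos': [7.6542, 31.8614, 7.2035, 75.5538, -4.0184, 72.8702, 141.0288]}
```

```bash
python3 -m inch '[[[0,0,0,0,0,-0.18,0],[0,0,0,0,0,-0.36,0],[0,0,0,0,0,-0.54,0],[0,0,0,0,0,-0.68,0],[0,0,0,0,0,-0.74,0],[0,0,0,0,0,-0.767,0],[0,0,0,0,0,-0.767,0]]]' && python3 - <<'E'
from plant import ctrl
import cv2
a=ctrl.capture("scene")["frame"][130:290,140:380];cv2.imwrite("pics/s2.png",cv2.resize(a,None,fx=3.3,fy=3.3,interpolation=2)[:,:,::-1])
E
```

```text
clock: 3.9
tool_pos: [0.6594, -0.1837, 0.0732]
tool_rot: [[-0.808, -0.589, 0.001], [-0.589, 0.808, -0.0], [-0.001, -0.001, -1.0]]
wrist_force: [0.2, 0.5, 0.4]
grip_width: -0.003
finger_force: 0.0
```

View pics/s2.png

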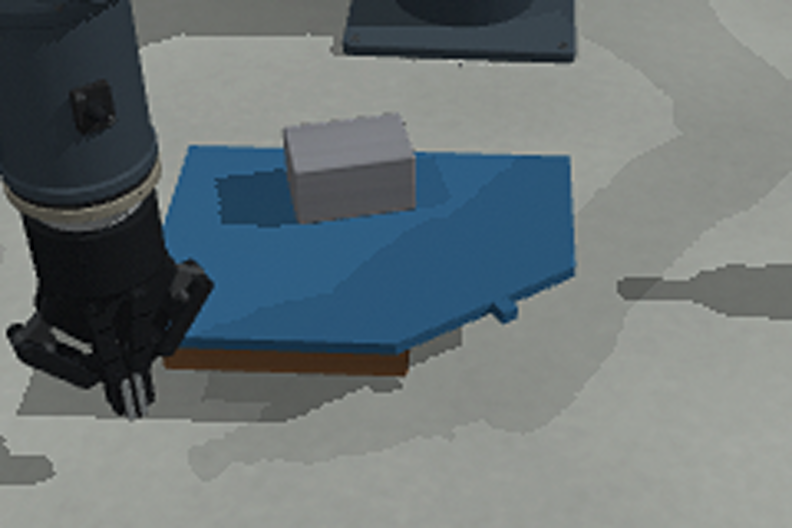

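The fingers are down beside the free end at about (135,400) in the crop, clear of the sheet. Closing in on the edge now.

```bash
python3 -m inch '[[[0,0,0,-0.05,0,0,0],[0,0,0,-0.09,0,0,0],[0,0,0,-0.1,0,0,0],[0,0,0,-0.1,0,0,0]]]' && python3 -m inch '[[[0,0,0,-0.003,0,0,0],[0,0,0,-0.006,0,0,0],[0,0,0,-0.008,0,0,0],[0,0,0,-0.01,0,0,0],[0,0,0,-0.01,0,0,0]]]'
```

```text
clock: 4.45
tool_pos: [0.6291, -0.1839, 0.0728]
tool_rot: [[-0.809, -0.588, 0.001], [-0.588, 0.809, -0.0], [-0.001, -0.001, -1.0]]
wrist_force: [-0.0, 0.3, 0.5]
grip_width: 0.001
finger_force: 0.0
clock: 5.08
tool_pos: [0.6257, -0.1838, 0.0722]
tool_rot: [[-0.808, -0.589, -0.0], [-0.589, 0.808, -0.0], [0.0, -0.0, -1.0]]
wrist_force: [0.0, -0.6, 0.4]
grip_width: -0.001
finger_force: 0.0
```

```bash
python3 -m inch '[[[0,0,0,-0.003,0,0,0],[0,0,0,-0.006,0,0,0],[0,0,0,-0.006,0,0,0]]]'
```

```text
clock: 5.45
tool_pos: [0.6239, -0.1839, 0.0722]
tool_rot: [[-0.809, -0.588, -0.0], [-0.588, 0.809, -0.0], [0.0, -0.0, -1.0]]
wrist_force: [-0.0, 0.3, 0.4]
grip_width: -0.001
finger_force: 0.0
```

```bash
python3 -m inch '[[[0,0,0,-0.003,0,0,0],[0,0,0,-0.006,0,0,0],[0,0,0,-0.006,0,0,0]]]'
```

```text
clock: 5.82
tool_pos: [0.6223, -0.1838, 0.0722]
tool_rot: [[-0.808, -0.589, 0.0], [-0.589, 0.808, -0.0], [-0.0, -0.0, -1.0]]
wrist_force: [0.4, 0.9, 0.3]
grip_width: -0.003
finger_force: 0.2
```

```bash
python3 -m inch '[[[0,0,0,-0.003,0,0,0],[0,0,0,-0.003,0,0,0]]]'
```

```text
clock: 6.08
tool_pos: [0.6219, -0.1838, 0.0723]
tool_rot: [[-0.808, -0.589, 0.001], [-0.589, 0.808, -0.0], [-0.001, -0.001, -1.0]]
wrist_force: [4.0, -0.0, -1.4]
grip_width: -0.002
finger_force: 1.7
```

```bash
python3 -m inch '[[[0,0,0,-0.003,0,0,0],[0,0,0,-0.003,0,0,0]]]'
```

```text
clock: 6.32
tool_pos: [0.6216, -0.1839, 0.0724]
tool_rot: [[-0.808, -0.589, 0.002], [-0.589, 0.808, -0.0], [-0.002, -0.002, -1.0]]
wrist_force: [5.3, -0.6, -3.4]
grip_width: 0.003
finger_force: 3.0
```

```bash
python3 -m inch '[[[0,0,0,-0.0001,0.007,0,0],[0,0,0,-0.0003,0.015,0,0],[0,0,0,-0.0004,0.023,0,0],[0,0,0,-0.0006,0.031,0,0],[0,0,0,-0.0007,0.04,0,0]]]'
```

```text
clock: 6.95
tool_pos: [0.6215, -0.1732, 0.0728]
tool_rot: [[-0.809, -0.588, 0.003], [-0.588, 0.809, -0.002], [-0.001, -0.003, -1.0]]
wrist_force: [6.1, -4.2, -0.8]
grip_width: -0.003
finger_force: 2.7
```

```bash
python3 -m inch '[[[0,0,0,-0.0002,0.012,0,0],[0,0,0,-0.0004,0.024,0,0],[0,0,0,-0.0006,0.036,0,0],[0,0,0,-0.0008,0.048,0,0],[0,0,0,-0.001,0.06,0,0],[0,0,0,-0.0012,0.072,0,0]]]'
```

```text
clock: 7.7
tool_pos: [0.6211, -0.1515, 0.0728]
tool_rot: [[-0.809, -0.588, 0.003], [-0.588, 0.809, -0.002], [-0.001, -0.003, -1.0]]
wrist_force: [5.1, -4.1, -1.3]
grip_width: 0.001
finger_force: 2.6
```

```bash
python3 -m inch '[[[0,0,0,-0.0004,0.013,0,0],[0,0,0,-0.0008,0.026,0,0],[0,0,0,-0.0012,0.039,0,0],[0,0,0,-0.0015,0.052,0,0],[0,0,0,-0.0018,0.065,0,0],[0,0,0,-0.0021,0.078,0,0]]]'
```

```text
clock: 8.45
tool_pos: [0.6206, -0.1283, 0.0729]
tool_rot: [[-0.809, -0.588, 0.003], [-0.588, 0.809, -0.002], [-0.002, -0.004, -1.0]]
wrist_force: [5.2, -3.1, 0.3]
grip_width: -0.001
finger_force: 2.9
```

```bash
python3 -m inch '[[[0,0,0,-0.0003,0.013,0,0],[0,0,0,-0.0006,0.026,0,0],[0,0,0,-0.0009,0.039,0,0],[0,0,0,-0.0011,0.052,0,0],[0,0,0,-0.0013,0.065,0,0],[0,0,0,-0.0015,0.078,0,0]]]'
```

```text
clock: 9.2
tool_pos: [0.6202, -0.1049, 0.0729]
tool_rot: [[-0.809, -0.588, 0.003], [-0.588, 0.809, -0.002], [-0.002, -0.004, -1.0]]
wrist_force: [6.4, -3.9, -0.9]
grip_width: 0.003
finger_force: 2.8
```

```bash
python3 -m inch '[[[0,0,0,-0.0002,0.013,0,0],[0,0,0,-0.0004,0.026,0,0],[0,0,0,-0.0006,0.039,0,0],[0,0,0,-0.0008,0.052,0,0],[0,0,0,-0.001,0.065,0,0],[0,0,0,-0.0013,0.078,0,0]]]'
```

```text
clock: 9.95
tool_pos: [0.6198, -0.0814, 0.0729]
tool_rot: [[-0.809, -0.588, 0.003], [-0.588, 0.809, -0.002], [-0.002, -0.003, -1.0]]
wrist_force: [5.8, -3.4, -0.8]
grip_width: -0.002
finger_force: 2.8
```

```bash
python3 -m inch '[[[0,0,0,-0.0002,0.013,0,0],[0,0,0,-0.0004,0.026,0,0],[0,0,0,-0.0006,0.039,0,0],[0,0,0,-0.0008,0.052,0,0],[0,0,0,-0.001,0.065,0,0],[0,0,0,-0.0013,0.078,0,0]]]'; python3 -c "
from fit import *
p,f,W,c=fit();print(p,f);print(np.round(W,4).tolist());a=c['frame'][130:290,220:420];cv2.imwrite('pics/t3.png',cv2.resize(a,None,fx=3.5,fy=3.5)[:,:,::-1])"
```

```text
clock: 10.7
tool_pos: [0.6194, -0.0581, 0.0728]
tool_rot: [[-0.809, -0.588, 0.003], [-0.588, 0.809, -0.002], [-0.002, -0.003, -1.0]]
wrist_force: [5.6, -4.4, -1.0]
grip_width: -0.005
finger_force: 2.8
[ 4.97186298e-01 -4.83700636e-02  5.62992636e-03  8.72203373e+01] 8799.639215686275
[[0.3881, -0.209], [0.6081, -0.2077], [0.6071, -0.0278], [0.5602, 0.0385], [0.5716, 0.0466], [0.5647, 0.0564], [0.5532, 0.0483], [0.5204, 0.0948], [0.3864, 0.094]]
```

View pics/t3.png

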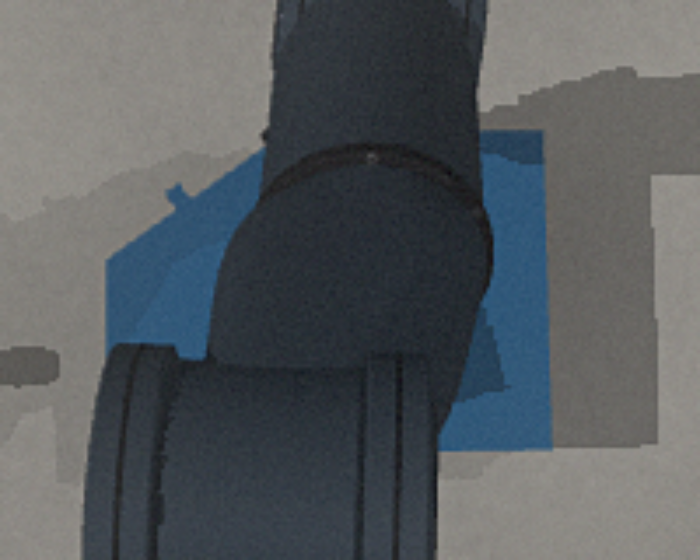

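The arm hides most of the sheet, so I'm ignoring that fit. The free end is at crop (543,130), which is full-frame (375,167), so the sheet hasn't moved. Continuing to the corner.

```bash
python3 -m inch '[[[0,0,0,-0.0002,0.013,0,0],[0,0,0,-0.0004,0.026,0,0],[0,0,0,-0.0006,0.039,0,0],[0,0,0,-0.0008,0.052,0,0],[0,0,0,-0.001,0.065,0,0],[0,0,0,-0.0013,0.078,0,0]]]'
```

```text
clock: 11.5
tool_pos: [0.619, -0.0347, 0.0728]
tool_rot: [[-0.809, -0.588, 0.003], [-0.588, 0.809, -0.002], [-0.002, -0.003, -1.0]]
wrist_force: [5.0, -3.9, -1.3]
grip_width: 0.002
finger_force: 2.8
```

```bash
python3 -m inch '[[[0,0,0,-0.0002,0.008,0,0],[0,0,0,-0.0004,0.016,0,0],[0,0,0,-0.0006,0.024,0,0],[0,0,0,-0.0007,0.03,0,0]]]'
```

```text
clock: 12.0
tool_pos: [0.6188, -0.0257, 0.0728]
tool_rot: [[-0.809, -0.588, 0.003], [-0.588, 0.809, -0.002], [-0.002, -0.003, -1.0]]
wrist_force: [6.6, -4.0, -0.6]
grip_width: -0.001
finger_force: 2.8
```

```bash
python3 -m inch '[[[0,0,0,-0.001,0.006,0,0],[0,0,0,-0.003,0.011,0,0],[0,0,0,-0.004,0.015,0,0]]]'
```

```text
clock: 12.38
tool_pos: [0.6175, -0.0212, 0.0727]
tool_rot: [[-0.809, -0.588, 0.003], [-0.588, 0.809, -0.002], [-0.001, -0.003, -1.0]]
wrist_force: [6.5, -3.8, -1.7]
grip_width: 0.003
finger_force: 3.1
```

```bash
python3 -m inch '[[[0,0,0,-0.003,0.005,0,0],[0,0,0,-0.006,0.01,0,0],[0,0,0,-0.009,0.014,0,0]]]'
```

```text
clock: 12.75
tool_pos: [0.6148, -0.017, 0.0727]
tool_rot: [[-0.809, -0.588, 0.003], [-0.588, 0.809, -0.002], [-0.001, -0.003, -1.0]]
wrist_force: [5.1, -3.5, -1.2]
grip_width: 0.0
finger_force: 3.1
```

```bash
python3 -m inch '[[[0,0,0,-0.003,0.004,0,0],[0,0,0,-0.006,0.008,0,0],[0,0,0,-0.009,0.012,0,0]]]'
```

```text
clock: 13.12
tool_pos: [0.6122, -0.0134, 0.0727]
tool_rot: [[-0.809, -0.588, 0.003], [-0.588, 0.809, -0.002], [-0.002, -0.003, -1.0]]
wrist_force: [6.2, -4.1, -0.9]
grip_width: -0.001
finger_force: 3.1
```

```bash
python3 - <<'E'
from plant import ctrl
import cv2,numpy as np
c=ctrl.capture("scene");E=c["extrinsics"];im=c["frame"][:,:,::-1].copy()
W=np.array([[0.3888,-0.2006],[0.6087,-0.1967],[0.6055,-0.0167],[0.5598,0.0462],[0.5712,0.0544],[0.5641,0.0641],[0.5528,0.0559],[0.5173,0.1047],[0.3833,0.1024]])
q=(np.c_[W,np.full(9,.08)]-E[:3,3])@E[:3,:3];px=q[:,:2]/q[:,2:]*[c["fx"],c["fy"]]+[c["cx"],c["cy"]]
x0,y0,s=170,160,5
a=cv2.resize(im[y0:y0+90,x0:x0+158],None,fx=s,fy=s,interpolation=2)
cv2.polylines(a,[np.round((px-[x0,y0]+.5)*s).astype(int)],True,(0,0,255),1)
old=cv2.imread("pics/scene1.png")[y0:y0+90,x0:x0+158]
cv2.imwrite("pics/s4.png",a)
hsv=lambda i:cv2.inRange(cv2.cvtColor(i,cv2.COLOR_BGR2HSV),(95,120,0),(120,255,255))
d=hsv(old)^hsv(im[y0:y0+90,x0:x0+158]);print(np.count_nonzero(d))
E
```

```text
2133
```

View pics/s4.png

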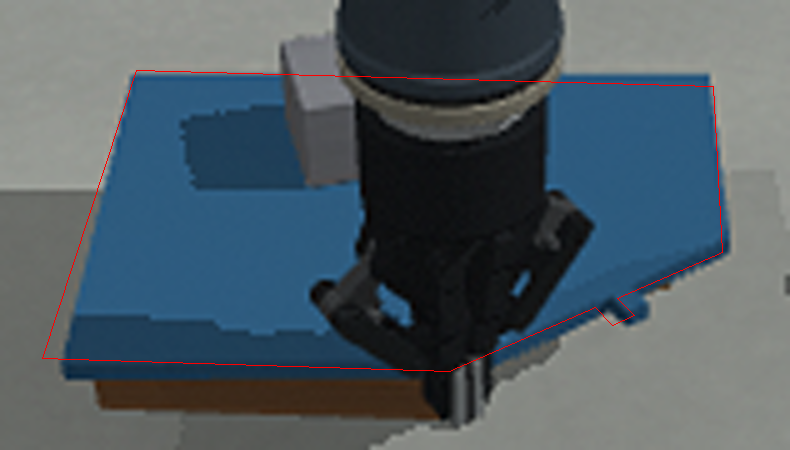

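The overlay sits off the real outline: the near-left corner is at (65,365) against a predicted (43,358), and the stub at (640,310) against (615,315). That could be calibration error or the sheet having moved, so I'll compare old and new patches directly.

```bash
cat > shift.py <<'E'
from plant import ctrl
import cv2,numpy as np
def m(i): return cv2.inRange(cv2.cvtColor(i,cv2.COLOR_BGR2HSV),(95,120,0),(120,255,255)).astype(np.float32)
def run():
    for n,R in(("scene",dict(free=(176,222,20,26),back=(188,168,24,20),stub=(280,210,26,24),right=(300,168,24,50))),("top",dict(free=(362,155,26,26),stub=(258,174,24,24),right=(240,192,24,34)))):
        o=m(cv2.imread(f"pics/{n}1.png"));w=m(ctrl.capture(n)["frame"][:,:,::-1].copy())
        for k,(x,y,a,b) in R.items():
            up=lambda z:cv2.resize(z,None,fx=4,fy=4,interpolation=cv2.INTER_LINEAR)
            r=cv2.matchTemplate(up(w[y-8:y+b+8,x-8:x+a+8]),up(o[y:y+b,x:x+a]),cv2.TM_CCOEFF_NORMED)
            _,v,_,p=cv2.minMaxLoc(r);print(n,k,(p[0]-32)/4,(p[1]-32)/4,round(v,3))
run()
E
python3 shift.py
```

```text
scene free 3.5 1.0 0.991
scene back -0.25 0.75 0.983
scene stub 3.25 -2.75 0.937
scene right 0.5 -2.25 0.966
top free -3.25 -1.0 0.983
top stub -8.0 -4.5 0.26
top right -4.25 5.5 0.582
```

```bash
cat > pose.py <<'E'
from plant import ctrl
import cv2,numpy as np
from scipy.optimize import least_squares
from shift import m
P0=np.array([.4959,-.0387,.01783])
F=dict(free=(110,-160),back=(-110,-160),stub=(62+8,88+7),right=(24,143))
SL=[]
def loc(p,k):
    c,s=np.cos(p[2]),np.sin(p[2]);x,y=np.array(F[k])/1000
    return np.array([p[0]+c*x-s*y,p[1]+s*x+c*y,.08])
def go():
    obs=[]
    for n,R in(("scene",dict(free=(176,222,20,26),back=(188,168,24,20),stub=(280,210,26,24),right=(300,190,24,40))),("top",dict(free=(362,155,26,26),back=(364,245,26,26)))):
        c=ctrl.capture(n);o=m(cv2.imread(f"pics/{n}1.png"));w=m(c["frame"][:,:,::-1].copy())
        def pr(P,c=c):
            q=(P-c["extrinsics"][:3,3])@c["extrinsics"][:3,:3];return q[:2]/q[2]*[c["fx"],c["fy"]]
        up=lambda z:cv2.resize(z,None,fx=8,fy=8,interpolation=cv2.INTER_LINEAR)
        for k,(x,y,a,b) in R.items():
            r=cv2.matchTemplate(up(w[y-10:y+b+10,x-10:x+a+10]),up(o[y:y+b,x:x+a]),cv2.TM_CCOEFF_NORMED)
            _,v,_,p=cv2.minMaxLoc(r)
            if v>.9: obs.append((n,k,pr,(np.array(p)-80)/8,v))
    res=lambda d:np.concatenate([pr(loc(P0+d,k))-pr(loc(P0,k))-s for _,k,pr,s,_ in obs])
    r=least_squares(res,[0,0,0],x_scale=[.01,.01,.05],loss="soft_l1")
    for (n,k,_,s,v),e in zip(obs,res(r.x).reshape(-1,2)):print(n,k,s,round(v,3),"resid",e.round(2))
    p=P0+r.x;print("delta mm,deg",r.x[:2]*1e3,np.degrees(r.x[2]))
    F["corner"]=(110,20);F["stub0"]=tuple(np.array([110,20])+83.7*np.array([-.573,.8195]))
    for k in("free","corner"):print(k,loc(p,k).round(4),"moved mm",((loc(p,k)-loc(P0,k))[:2]*1e3).round(1))
    t=ctrl.observe()["tool_pos"][:2];b=p[2]+np.radians(35)
    e1=np.array([np.cos(b),np.sin(b)]);e2=np.array([-e1[1],e1[0]]);v=t-loc(p,"corner")[:2]
    print("clock",ctrl.observe()["clock"],"tool in corner frame mm",(v@e1*1e3).round(1),(v@e2*1e3).round(1),"e2",e2.round(3),"stub y 83.7")
if __name__=="__main__":go()
E
sed -i 's/^run()/if __name__=="__main__":run()/' shift.py; python3 pose.py
```

```text
scene free [3.625 1.   ] 0.991 resid [-0.09 -0.17]
scene back [-0.375  0.875] 0.983 resid [-0.28 -0.33]
scene stub [ 3.25 -2.75] 0.937 resid [-0.45  0.25]
scene right [ 1.    -2.625] 0.981 resid [ 0.66 -0.28]
top free [-3.375 -0.875] 0.974 resid [-0.11 -0.02]
top back [ 0.625 -0.875] 0.983 resid [-0.13 -0.19]
delta mm,deg [-4.64969199  3.31688604] 2.504959514265239
free [ 0.6109 -0.1883  0.08  ] moved mm [2.1 8.4]
corner [ 0.5998 -0.0087  0.08  ] moved mm [-5.7  8.1]
clock 13.375 tool in corner frame mm 6.8 -11.2 e2 [-0.623  0.782] stub y 83.7
```

The sheet has slid: the corner has moved about 10 mm and the sheet has turned 2.5°. I turned in before the fingers had passed the corner. I'll ease the pressure off first, then carry on much more lightly.

```bash
python3 -m inch '[[[0,0,0,0.003,0,0,0],[0,0,0,0.004,-0.001,0,0],[0,0,0,0.004,-0.001,0,0]]]'; python3 pose.py | tail -4
```

```text
clock: 13.75
tool_pos: [0.6122, -0.0125, 0.0723]
tool_rot: [[-0.809, -0.588, 0.001], [-0.588, 0.809, -0.0], [-0.0, -0.001, -1.0]]
wrist_force: [3.3, -2.1, 1.1]
grip_width: -0.002
finger_force: 1.9
delta mm,deg [-4.57046158  3.30944788] 2.5045983738743374
free [ 0.611  -0.1883  0.08  ] moved mm [2.2 8.4]
corner [ 0.5999 -0.0087  0.08  ] moved mm [-5.6  8.1]
clock 13.85 tool in corner frame mm 7.2 -10.6 e2 [-0.623  0.782] stub y 83.7
```

```bash
python3 -m inch '[[[0,0,0,0.001,0.004,0,0],[0,0,0,0.001,0.008,0,0],[0,0,0,0.0005,0.012,0,0],[0,0,0,0.0005,0.014,0,0]]]'
```

```text
clock: 14.35
tool_pos: [0.6119, -0.0078, 0.0721]
tool_rot: [[-0.808, -0.589, -0.0], [-0.589, 0.808, 0.0], [0.0, 0.0, -1.0]]
wrist_force: [2.6, -1.6, -0.8]
grip_width: -0.001
finger_force: 1.5
```

```bash
python3 -m inch '[[[0,0,0,0,0.004,0,0],[0,0,0,-0.0005,0.008,0,0],[0,0,0,-0.0008,0.012,0,0],[0,0,0,-0.0008,0.014,0,0]]]'; python3 pose.py | tail -4
```

```text
clock: 14.85
tool_pos: [0.6116, -0.0036, 0.0721]
tool_rot: [[-0.808, -0.589, -0.001], [-0.589, 0.808, 0.0], [0.0, 0.0, -1.0]]
wrist_force: [0.1, 0.1, 0.1]
grip_width: -0.003
finger_force: 0.0
delta mm,deg [-4.24183357  3.12807776] 2.4068285753964003
free [ 0.611  -0.1887  0.08  ] moved mm [2.3 8. ]
corner [ 0.6003 -0.009   0.08  ] moved mm [-5.3  7.7]
clock 14.95 tool in corner frame mm 12.3 -2.9 e2 [-0.622  0.783] stub y 83.7
```

```bash
python3 -m inch '[[[0,0,0.02,-0.01,0.013,0,0],[0,0,0.04,-0.02,0.026,0,0],[0,0,0.04,-0.028,0.035,0,0],[0,0,0.04,-0.028,0.035,0,0]]]' && python3 -m inch '[[[0,0,0,-0.001,-0.001,0,0],[0,0,0,-0.0026,-0.0021,0,0],[0,0,0,-0.0026,-0.0021,0,0]]]'
```

```text
clock: 15.45
tool_pos: [0.6032, 0.0071, 0.0722]
tool_rot: [[-0.783, -0.622, -0.0], [-0.622, 0.783, 0.0], [-0.0, 0.0, -1.0]]
wrist_force: [-0.5, -0.2, 0.1]
grip_width: 0.001
finger_force: 0.0
clock: 15.82
tool_pos: [0.6026, 0.0058, 0.0722]
tool_rot: [[-0.783, -0.622, -0.0], [-0.622, 0.783, -0.0], [0.0, -0.0, -1.0]]
wrist_force: [-0.3, 0.1, 0.1]
grip_width: 0.003
finger_force: 0.0
```

```bash
python3 -m inch '[[[0,0,0,-0.004,0.005,0,0],[0,0,0,-0.0083,0.0104,0,0],[0,0,0,-0.011,0.0083,0,0],[0,0,0,-0.011,0.0083,0,0]]]'
```

```text
clock: 16.32
tool_pos: [0.5994, 0.0089, 0.0722]
tool_rot: [[-0.783, -0.622, 0.0], [-0.622, 0.783, 0.0], [-0.0, 0.0, -1.0]]
wrist_force: [0.2, 1.4, -0.6]
grip_width: -0.001
finger_force: 0.7
```

```bash
python3 -m inch '[[[0,0,0,-0.0026,-0.0021,0,0],[0,0,0,-0.0026,-0.0021,0,0]]]'
```

```text
clock: 16.58
tool_pos: [0.5994, 0.0089, 0.0723]
tool_rot: [[-0.783, -0.622, 0.002], [-0.622, 0.783, 0.001], [-0.002, -0.0, -1.0]]
wrist_force: [3.5, 3.5, -2.7]
grip_width: 0.001
finger_force: 2.5
```

```bash
python3 -m inch '[[[0,0,0,-0.002,0.005,0,0],[0,0,0,-0.007,0.0115,0,0],[0,0,0,-0.0153,0.0219,0,0],[0,0,0,-0.0236,0.0324,0,0],[0,0,0,-0.032,0.0428,0,0]]]'; python3 pose.py | tail -4
```

```text
clock: 17.2
tool_pos: [0.59, 0.0205, 0.0727]
tool_rot: [[-0.783, -0.622, 0.002], [-0.622, 0.783, -0.0], [-0.002, -0.002, -1.0]]
wrist_force: [4.7, 1.3, 0.8]
grip_width: 0.001
finger_force: 2.1
delta mm,deg [-4.35635573  3.27029256] 2.442135752238912
free [ 0.611  -0.1885  0.08  ] moved mm [2.3 8.2]
corner [ 0.6001 -0.0088  0.08  ] moved mm [-5.4  7.9]
clock 17.3 tool in corner frame mm 10.4 30.0 e2 [-0.622  0.783] stub y 83.7
```

```bash
python3 -m inch '[[[0,0,0,-0.0075,0.011,0,0],[0,0,0,-0.0158,0.0214,0,0],[0,0,0,-0.0241,0.0319,0,0],[0,0,0,-0.0324,0.0424,0,0],[0,0,0,-0.0407,0.0528,0,0],[0,0,0,-0.0465,0.0601,0,0]]]'; python3 pose.py | tail -4
```

```text
clock: 18.05
tool_pos: [0.5754, 0.0387, 0.0724]
tool_rot: [[-0.783, -0.622, 0.001], [-0.622, 0.783, -0.0], [-0.001, -0.001, -1.0]]
wrist_force: [5.4, 1.6, 1.0]
grip_width: 0.002
finger_force: 2.1
delta mm,deg [-4.3022963   3.36160618] 2.419724322270452
free [ 0.611  -0.1884  0.08  ] moved mm [2.3 8.3]
corner [ 0.6002 -0.0088  0.08  ] moved mm [-5.3  8. ]
clock 18.15 tool in corner frame mm 10.1 53.0 e2 [-0.622  0.783] stub y 83.7
```

```bash
python3 -m inch '[[[0,0,0,-0.003,0.006,0,0],[0,0,0,-0.008,0.013,0,0],[0,0,0,-0.0135,0.0203,0,0],[0,0,0,-0.019,0.0273,0,0],[0,0,0,-0.019,0.0273,0,0]]]'
```

```text
clock: 18.77
tool_pos: [0.5685, 0.0474, 0.072]
tool_rot: [[-0.783, -0.622, -0.001], [-0.622, 0.783, 0.0], [0.001, 0.001, -1.0]]
wrist_force: [0.7, 1.9, 1.2]
grip_width: 0.001
finger_force: 0.9
```

```bash
python3 -m inch '[[[0,0,0,-0.002,0.0025,0,0],[0,0,0,-0.004,0.005,0,0],[0,0,0,-0.006,0.0075,0,0],[0,0,0,-0.006,0.0075,0,0]]]'
```

```text
clock: 19.27
tool_pos: [0.5677, 0.0485, 0.0721]
tool_rot: [[-0.784, -0.621, 0.0], [-0.621, 0.784, -0.001], [0.0, -0.001, -1.0]]
wrist_force: [3.6, -2.8, -2.3]
grip_width: 0.002
finger_force: 2.6
```

```bash
python3 pose.py | tail -4; python3 - <<'E'
from plant import ctrl
import cv2,numpy as np
a=ctrl.capture("scene")["frame"][170:260,240:360];cv2.imwrite("pics/s5.png",cv2.resize(a,None,fx=6,fy=6,interpolation=2)[:,:,::-1])
print([np.round([*ctrl.observe()["wrist_force"],ctrl.observe()["finger_force"]],2) for i in range(2)])
E
```

```text
delta mm,deg [-4.41174832  3.35115163] 2.420926609658389
free [ 0.6109 -0.1885  0.08  ] moved mm [2.2 8.3]
corner [ 0.6001 -0.0088  0.08  ] moved mm [-5.4  8. ]
clock 19.375 tool in corner frame mm 10.2 65.0 e2 [-0.622  0.783] stub y 83.7
[array([ 3.45, -4.36, -1.73,  2.75]), array([ 3.45, -4.36, -1.73,  2.75])]
```

View pics/s5.png

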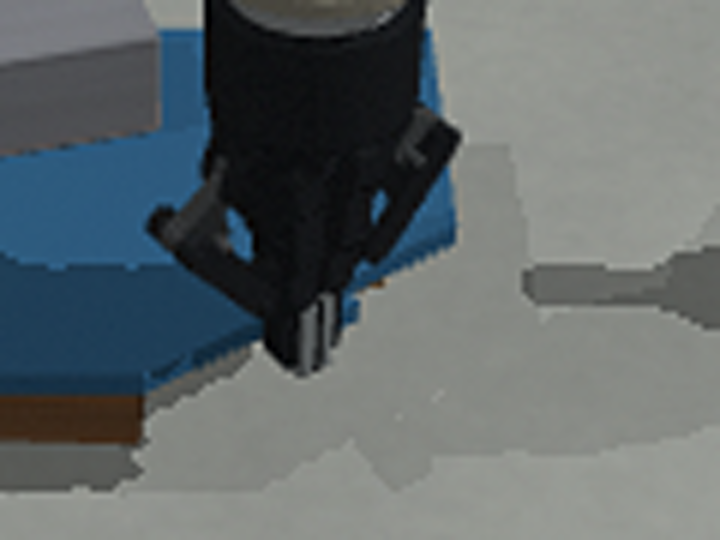

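The fingertips at about (310,340) rest against the near side of the stub at (350,310). The force of about 5 N is along the edge, and the sheet is still. Handing in.

```bash
python3 -c "
from plant import ctrl
print(ctrl.finish_job())"
```

```text
the job is handed in; nothing more can be done
None
```

I handed the job in with the fingertips resting against the near side of the stub at about 5 N. I turned in too early at the corner: the sheet slid about 10 mm and turned about 2.5° (the limit is 15 mm). I also lost touch with the edge for under 2 s while rounding it, so the trace was not one unbroken run. The result of the judging was not shown.

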